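# Snap the sauce-pipe clip shut with the clip pliers

### The job

Take the red-handled pliers out of their holder, squeeze the two ears of the blue clip on the sauce dispenser's pipe together with them until the clip snaps shut, without crushing it, and stand the pliers back in the holder. Do not touch the clip with the gripper itself and leave the shaker, bowl and can where they are.

Things in the scene. Friction and masses are not known exactly. Their poses are not given: they have to be found in the camera images.
- pliers: Steel clip pliers with two red handles, 0.18 kg, standing jaws down in the holder. Origin on the pivot; z up along the handles; handles and jaws close along y, symmetrical (a half turn about z is the same tool); x along the pivot pin. A guard plate 88 mm (y) x 26 mm (x), 4 mm thick, has its underside 10 mm below the pivot and rests on the holder's rim.
- handle_grip (a point): Point midway between the red handles, 57 mm above the pivot: grasp the outsides here. Handles are bars 16 mm wide, from 14 to 88 mm above the pivot, in a V: 66 mm over the outsides here when open, 24 mm when parallel. A spring opens them: about 5 N a handle here when open, 10 N closed. Narrowing them by 2 to 4 mm carries the pliers.
- jaw_tips (a point): Point midway between the pliers' jaws, 50 mm below the pivot, where they should bear on the clip's ears. Jaws: bars 12 mm wide ending 56 mm below the pivot, with pads 12 mm high inside their tips. Inner faces here 45 mm apart when open, 11 mm when the handles measure 24 mm; they close about 0.85 mm per mm of the handles.
- holder: Fixed grey pliers holder: a box 32 x 78 mm, 56 mm high, walls 5 mm, open at the top (mouth 22 mm in x, 68 mm in y, 51 mm deep), on an 80 x 100 mm foot. Origin under its centre on the table, z up. The pliers stand in it with their y along its y (either way round), pivot 66 mm above the table.
- holder_seat (a point): Centre of the holder's mouth at rim height, 56 mm above the table.
- dispenser: Fixed sauce dispenser: steel pot 118 mm in diameter, 172 mm high (pump knob to 192 mm), centred 165 mm along its +y, and an outlet pipe 25 mm in diameter along its y, axis 90 mm above the table, carrying the blue clip. Origin on the table under the clip, z up.
- clip_band: Blue snap clip round the pipe, 14 mm wide, 36 mm outside; origin on the pipe's axis, y along the pipe, z out to its two ears (4 mm thick, 16 to 35 mm from the pipe's axis; the -x ear moves). It turns on the pipe under 1.5 N at the ears, so the ears lean and centre themselves between the jaws. More than 15 N on each ear crushes it.
- clip_mid (a point): Point midway between the ears of the open clip (to 2.5 mm), 28 mm from the pipe's axis; it turns with the band. Bring the middle of the jaws here. Outer faces of the ears here: open 18 to 27 mm apart, snapped shut 9 to 18 mm (clips differ). So how far to close must be felt.
- clip (a joint): Angle of the moving ear: 0 open, 0.20 rad snapped shut. It moves almost freely to 0.06, then resists with about 7 to 11 N on each ear; past 0.15 the catch gives way, the resistance drops and the ear snaps shut on a hard stop, where the squeeze rises again. Let go before 0.15 it springs open; snapped, it stays.
- shaker: Loose glass jar with steel cap, 60 mm diameter, 95 mm high; origin under its centre. Bystander.
- topping_bowl: Loose steel bowl, 90 mm diameter, 45 mm high; origin under its centre. Bystander.
- pepper_can: Loose can with red label, 66 mm diameter, 85 mm high; origin under its centre. Bystander.
Things that resemble listed ones, but are neither listed nor needed, are in the scene too. What is shaped like the pliers but green or orange is not meant.

How it is judged:
On the way, in this order (a step that is already met when the one before it is completed fails the run):
1. the pliers have been lifted out of the holder (z of pliers in the frame of holder above 0.12 m), for 0.1 s.
2. the clip has snapped shut between the jaws of the pliers (value of joint clip above 0.17 rad and distance between jaw_tips and clip_mid below 0.025 m), for 0.1 s.
At the end, for the whole second after the job is handed in: The clip is snapped shut (clip above 0.17 rad) and the pliers stand at rest in the holder: pivot within 12 mm of the mouth's centre, 61 to 71 mm above the table, within 0.12 rad of upright (value of joint clip above 0.17 rad and horizontal distance between pliers and holder_seat below 0.012 m and z of pliers in the frame of holder between 0.061 and 0.071 m and angle between pliers's own z axis and vertical below 0.12 rad and linear speed of pliers below 0.02 m/s); the robot touches nothing.
It fails at once if the clip is crushed: more than 15 N on each ear (30 N on the two together) (contact force between pliers and clip_band above 30 N).
It fails at once if the gripper or arm touches the clip (contact force between any of the fingers, the arm and clip_band above 0.5 N).
It fails at once if a bystander is moved by more than 20 mm or tipped (distance of any of shaker, topping_bowl, pepper_can from where it was at the start of the episode above 0.02 m or angle between any of shaker, topping_bowl, pepper_can's own z axis and vertical above 0.3 rad).
It also fails if it takes over 64 s, if anything falls off the work surface, if the arm or the gripper's body presses on something with over 40 N, if the wrist force passes 120 N, or if a joint passes its speed limit or range.

### The arm

A 6-joint arm with a two-finger parallel gripper is mounted at the origin on the work surface. World frame = base frame: x ahead of the robot, y to its left, z up, the work surface at z = 0. Lengths are in m, angles in rad, forces in N, time in s.
With the tool pointing down it reaches from about 0.35 to 0.775 m from the base axis. Payload 7.3 kg.
Tool frame: the origin (TCP) lies at the centre of the arm's flange, where the gripper is bolted on; the fingertips stand 178 mm ahead of it and the grasp point (between the pads) lies 159 mm ahead of it; x points along the fingers, y is the direction in which the jaws open and shut, and the axes are right-handed (so a half turn about x gives the same grasp; the last joint's range is limited). The gripper opens to 92 mm and grips with 3 to 60 N. Pads are 19 mm wide; open, the fingers measure 130 mm over their backs; the gripper's body (75 mm by 190 mm) begins 47 mm behind the grasp point.
Start: joints at [-1.289, 0.342, 1.524, -0, 1.275, -0.146], TCP at [0.218, -0.478, 0.405] pointing down, gripper open.
Joint ranges: [-2.53, 2.53], [-0.77, 2.02], [0.04, 2.7], [-1, 4.14], [0.28, 2.66], [-3.11, 3.11]. Speed limits (rad/s): [2.57, 2.57, 3.14, 3.14, 3.14, 3.14].

### API

Orientations are given as a rotation vector (axis times angle).
In Python, from plant import ctrl, jaws, planner, get_state, viewer, ticket gives the robot as it stands. The module is installed in compiled form; this text tells all that it offers. Calls block until the motion is done:
- ctrl.move_pose(position, orientation): joint-space move of the TCP to a pose.
- ctrl.movel(position, rot=None, vel=0.15, contact_N=None): straight line of the TCP; rot=None keeps the orientation; vel is the mean speed in m/s. With contact_N (N) it stops when the force on the tool has changed by that much, and returns True; else False.
- ctrl.goto_joints(angles): joint-space move.
- jaws.open_gripper() and jaws.grab(newtons=None): open the fingers fully, or close them until they stop; newtons is the grip in N (None keeps the last).
- ctrl.pause(seconds).
- planner.solve_ik(position, orientation): joint angles nearest the present ones, or None.
- get_state(): the state.
- viewer.capture(name): name is "scene" or "top" or "wrist"; returns a dict with "color" (420x560x3 uint8, red, green, blue), "K" (3x3 intrinsics, pixels), "T" (4x4, takes a point from camera to world coordinates); the wrist camera has in their place "mount" (4x4, takes a point from camera to tool coordinates, whose origin is the TCP and whose axes are the tool frame's). Camera axes: x right, y down, z forward; pixel columns grow to the right and rows downward; lengths in m; the calibration is good to about 2 mm. A picture is of the moment at which its call begins: read the wrist's pose just before it. There is no depth.
A pose or a line that the arm cannot do raises ctrl.PlanningError and nothing moves.
- ticket.close_job(): hands the job in, once; it reports no verdict.
The state is a dict: "clock": time; "qpos": joint angles; "joint_velocities": joint speeds; "tau": joint torques, N m; "eef_pos": TCP position; "orientation": TCP orientation; "contact_force": force on the tool from outside, world axes, zero at the start; "ft_torque": the same for the moment, N m; "grip_width": finger opening in m.
Only numpy, scipy, OpenCV 4.12 (cv2) and the standard library are available. Lean on these libraries where they do the work, as an engineer would, in place of code of your own. Each camera call takes 0.05 s, during which the arm holds its last target. There are 200 camera calls.

## Working session

There is one attempt and no reset: what is moved stays moved. The work goes in short steps, each a Python script; the robot and the scene stay as the last script left them, time stands still between calls to the robot, and variables do not carry over. Pictures are saved under pics/ and viewed, about 8 in all and at most 12, crops included, and the job is handed in when it is done.

```bash
mkdir -p pics; ls; python3 - <<'E'
from plant import viewer,get_state
import cv2,numpy as np
for n in("scene","top"):
    c=viewer.capture(n); cv2.imwrite(f"pics/{n}0.png",c["color"][...,::-1]); print(n,c["K"].tolist(),np.round(c["T"],4).tolist())
s=get_state();print({k:np.round(v,3).tolist() for k,v in s.items()})
E
```

```text
pics
scene [[399.20570449203996, 0.0, 285.37763805211364], [0.0, 399.20570449203996, 209.6220411710385], [0.0, 0.0, 1.0]] [[-0.2182, 0.5435, -0.8106, 1.1243], [0.9758, 0.1327, -0.1737, 0.0406], [0.0132, -0.8288, -0.5593, 0.4963], [0.0, 0.0, 0.0, 1.0]]
top [[396.14422974807593, 0.0, 281.0693491276519], [0.0, 396.14422974807593, 205.9449230105695], [0.0, 0.0, 1.0]] [[-0.0087, -0.9955, 0.0947, 0.4976], [-0.9999, 0.0096, 0.0092, -0.0742], [-0.0101, -0.0946, -0.9955, 0.8889], [0.0, 0.0, 0.0, 1.0]]
{'clock': 0.1, 'qpos': [-1.289, 0.343, 1.525, -0.0, 1.275, -0.146], 'joint_velocities': [0.001, -0.002, -0.001, 0.003, -0.0, -0.001], 'tau': [0.002, -43.2, -24.47, 0.072, 0.053, -0.0], 'eef_pos': [0.218, -0.478, 0.404], 'orientation': [1.986, 0.433, -1.986], 'contact_force': [0.413, 0.413, 0.164], 'ft_torque': [-0.058, 0.058, -0.018], 'grip_width': 0.092}
```

View pics/scene0.png

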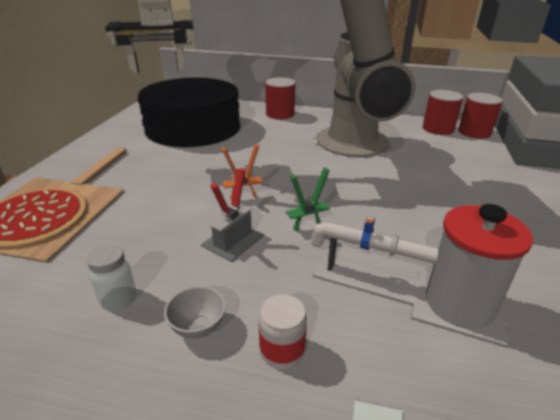

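View pics/top0.png

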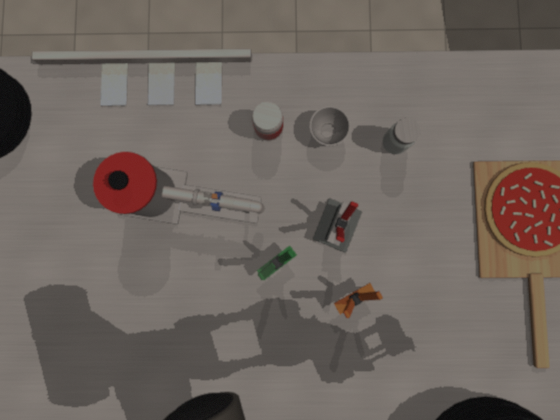

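The scene view shows the red pliers at about (232,200), with the holder at (232,235), and the blue clip at (368,235). In the top view the pliers are at about (343,222) and the clip at (214,201). The green and orange tools are decoys.

```bash
cat > h.py <<'E'
import numpy as np,cv2
from scipy.spatial.transform import Rotation as R
def T_of(c,st=None):
    if "T" in c: return np.array(c["T"])
    T=np.eye(4);T[:3,:3]=R.from_rotvec(st["orientation"]).as_matrix();T[:3,3]=st["eef_pos"]
    return T@np.array(c["mount"])
def ray(K,T,u,v):
    d=T[:3,:3]@np.linalg.inv(K)@np.array([u,v,1.]);return T[:3,3],d/np.linalg.norm(d)
def onz(K,T,u,v,z):
    o,d=ray(K,T,u,v);return o+d*(z-o[2])/d[2]
def cross(r1,r2):
    (o1,d1),(o2,d2)=r1,r2
    A=np.stack([d1,-d2],1);s=np.linalg.lstsq(A,o2-o1,rcond=None)[0]
    p,q=o1+d1*s[0],o2+d2*s[1];return (p+q)/2,np.linalg.norm(p-q)
def proj(K,T,p):
    q=np.linalg.inv(T)@np.append(p,1);q=K@q[:3];return q[:2]/q[2]
def blobs(img,lo,hi,amin=8):
    hsv=cv2.cvtColor(img,cv2.COLOR_RGB2HSV);m=cv2.inRange(hsv,np.array(lo),np.array(hi))
    n,l,s,c=cv2.connectedComponentsWithStats(m)
    return [(int(s[i][4]),np.round(c[i],1).tolist(),s[i][:4].tolist()) for i in range(1,n) if s[i][4]>=amin],m
def down(yaw):
    # tool x = -z world, tool y (jaw direction) at angle yaw in world xy
    y=np.array([np.cos(yaw),np.sin(yaw),0]);x=np.array([0,0,-1.]);return R.from_matrix(np.stack([x,y,np.cross(x,y)],1)).as_rotvec()
E
python3 - <<'E'
from h import *
from plant import viewer
C={n:viewer.capture(n) for n in("scene","top")}
for n,c in C.items():
    for nm,lo,hi in(("blue",(105,120,40),(125,255,255)),("red",(174,120,40),(180,255,255)),("red0",(0,170,40),(4,255,255))):
        b,_=blobs(c["color"],lo,hi);print(n,nm,b)
def crop(c,x,y,w,h,S=(390,290)): return cv2.resize(c["color"][y:y+h,x:x+w],S,interpolation=cv2.INTER_CUBIC)
o=np.vstack([np.hstack([crop(C["top"],300,185,80,60),crop(C["top"],150,170,120,90)]),np.hstack([crop(C["scene"],190,140,120,120*3//4+20),crop(C["scene"],310,200,120,90)])])
cv2.imwrite("pics/crop1.png",o[...,::-1])
E
```

```text
scene blue [(475, [553.3, 20.5], [543, 0, 17, 42]), (168, [366.1, 235.2], [361, 223, 11, 25])]
scene red []
scene red0 [(690, [279.3, 101.8], [267, 87, 26, 31]), (886, [440.8, 116.0], [425, 98, 35, 35]), (923, [478.7, 119.3], [461, 101, 38, 36]), (225, [237.5, 186.2], [232, 170, 12, 36]), (99, [219.3, 197.1], [212, 184, 16, 28]), (1719, [36.3, 214.2], [0, 191, 79, 49]), (2938, [487.1, 233.8], [445, 206, 87, 53]), (629, [281.7, 350.9], [261, 337, 43, 25])]
top blue []
top red []
top red0 [(2638, [125.2, 182.8], [94, 153, 62, 60]), (3572, [527.9, 208.3], [492, 168, 68, 82]), (95, [349.5, 210.0], [342, 203, 15, 16]), (72, [339.9, 234.1], [337, 228, 7, 13])]
```

View pics/crop1.png

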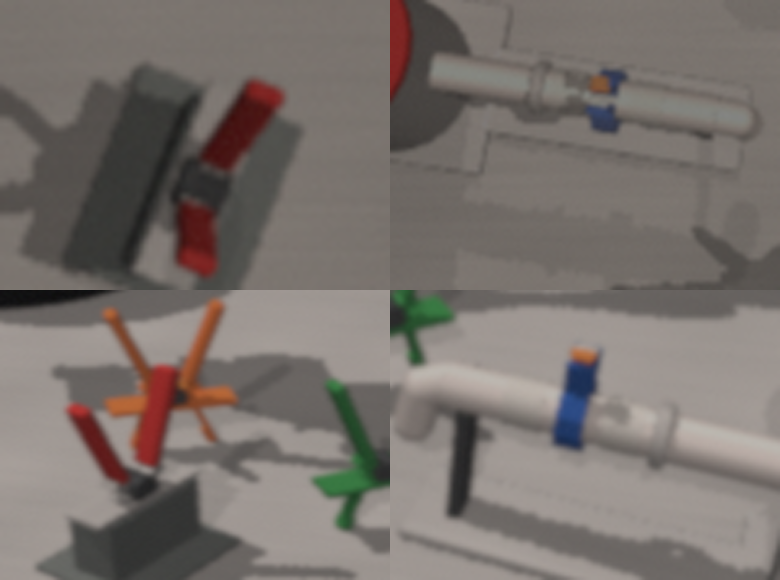

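```bash
python3 - <<'E'
from h import *
from plant import viewer
C={n:viewer.capture(n) for n in("scene","top")}
K={n:np.array(c["K"]) for n,c in C.items()};T={n:np.array(c["T"]) for n,c in C.items()}
r=lambda n,u,v:ray(K[n],T[n],u,v)
for nm,t,s in(("tipA",(354.4,204.7),(214,185.5)),("tipB",(340.6,239.2),(240.8,171)),("pivot",(341.5,223),(233,213)),("ear orange",(214,195.5),(369.7,219.5))):
    p,e=cross(r("top",*t),r("scene",*s));print(nm,p.round(4),round(e,4),"onz154",onz(K["top"],T["top"],*t,.154).round(4))
# pipe axis from top: points on it at z=.09+.0125 silhouettes -> use z=.09
for u,v in((168,193),(255,207.5)): print("pipe",onz(K["top"],T["top"],u,v,.09).round(4))
for u,v in((200,166),(125,183)):print(onz(K["top"],T["top"],u,v,.172).round(4))
for n in C:
  b,m=blobs(C[n]["color"],(100,60,30),(130,255,255));print(n,b)
  b,m=blobs(C[n]["color"],(8,90,60),(20,255,255));print(n,b)
for nm,u,v in(("shaker",402,135),("bowl",329,127),("can",268,120)):print(nm,onz(K["top"],T["top"],u,v,.06).round(3))
print(T["top"][:3,3])
E
```

```text
tipA [ 0.5694 -0.2054  0.1434] 0.0006 onz154 [ 0.5685 -0.2039  0.154 ]
tipB [ 0.5048 -0.1781  0.1413] 0.0009 onz154 [ 0.5048 -0.1768  0.154 ]
pivot [ 0.5383 -0.1888  0.068 ] 0.0053 onz154 [ 0.5347 -0.1791  0.154 ]
ear orange [0.5911 0.0626 0.1313] 0.0011 onz154 [0.5883 0.0579 0.154 ]
pipe [0.6023 0.1634 0.09  ]
pipe [ 0.5709 -0.014   0.09  ]
[0.641  0.0809 0.172 ]
[0.6109 0.2185 0.172 ]
scene [(526, [552.8, 20.3], [542, 0, 18, 43]), (215, [366.2, 235.3], [360, 223, 13, 26])]
scene [(910, [397.9, 23.3], [387, 0, 24, 60]), (4375, [459.8, 33.3], [409, 0, 151, 65]), (141, [134.3, 31.5], [116, 30, 43, 5]), (336, [252.1, 170.8], [244, 143, 19, 54]), (211, [228.8, 171.1], [222, 147, 14, 41]), (3987, [63.3, 211.7], [0, 148, 125, 113]), (93, [5.3, 177.1], [0, 169, 16, 16]), (10, [54.2, 194.6], [51, 193, 6, 5]), (9, [55.2, 200.8], [53, 200, 5, 3]), (13, [37.8, 203.2], [35, 202, 7, 3]), (8, [64.0, 204.6], [61, 204, 6, 3]), (10, [17.4, 210.7], [15, 209, 7, 5]), (8, [48.8, 210.4], [46, 210, 7, 3]), (13, [61.0, 214.6], [57, 213, 9, 6]), (10, [44.9, 218.5], [42, 218, 8, 3]), (23, [369.0, 219.6], [366, 218, 7, 4])]
top [(18, [218.7, 193.6], [216, 192, 6, 5]), (48, [214.8, 206.1], [211, 203, 9, 7])]
top [(5929, [513.1, 245.9], [474, 161, 86, 207]), (23, [214.1, 195.8], [212, 194, 5, 5]), (591, [356.6, 299.2], [334, 283, 49, 35])]
shaker [ 0.726 -0.326  0.06 ]
bowl [ 0.745 -0.171  0.06 ]
can [ 0.762 -0.04   0.06 ]
[ 0.49756641 -0.07421936  0.88889411]
```

Triangulation is consistent: the handle tips are about 70 mm apart and 0.142 high, as expected for the open V, and the ray gaps are about 1 mm. Next I take close wrist views above the pliers and the clip.

```bash
python3 - <<'E'
from h import *
from plant import *
yp=np.arctan2(-.0273,.0646); yc=np.arctan2(-.0314,.1774)
print("yaws",yp,yc)
for y in(yp,yp+np.pi):
    q=planner.solve_ik([.537,-.191,.47],down(y));print(None if q is None else np.round(q,2))
st=get_state();print("tool y now",R.from_rotvec(st["orientation"]).as_matrix().round(2).tolist())
out=[]
yaw=min((yp,yp+np.pi),key=lambda y:abs((planner.solve_ik([.537,-.191,.47],down(y)) if planner.solve_ik([.537,-.191,.47],down(y)) is not None else [9]*6)[5]))
off=yaw-yp
for nm,p,y in(("clip",(.582,.056,.47),yc+off),("pl",(.537,-.191,.47),yaw)):
    ctrl.move_pose(p,down(y)); ctrl.pause(.3); st=get_state(); c=viewer.capture("wrist")
    np.savez(f"{nm}1.npz",color=c["color"],K=c["K"],T=T_of(c,st)); out.append(c["color"])
    print(nm,st["clock"],st["eef_pos"].round(4) if hasattr(st["eef_pos"],"round") else st["eef_pos"],st["qpos"])
print(np.round(c["mount"],3).tolist(),"yaw",yaw,yc+off)
cv2.imwrite("pics/w1.png",cv2.resize(np.vstack(out),(800,1200))[:, :, ::-1][:600]);cv2.imwrite("pics/w2.png",out[1][...,::-1])
E
```

```text
yaws -0.3998365962448117 -0.17518666841622615
[-0.48  0.39  1.28 -0.    1.48 -0.08]
[-0.48  0.39  1.28 -0.    1.48  3.07]
tool y now [[-0.0, 0.41, -0.91], [0.0, -0.91, -0.41], [-1.0, -0.0, -0.0]]
clip 2.9167 [0.582  0.0556 0.47  ] [-3.58373627e-02  4.16564964e-01  1.23179438e+00  1.68083620e-05
  1.49331620e+00  1.40074493e-01]
pl 4.25 [ 0.5373 -0.19    0.47  ] [-4.74331839e-01  3.87205986e-01  1.27651080e+00  8.48518690e-05
  1.47785046e+00 -7.62604806e-02]
[[0.001, -0.284, 0.959, 0.019], [1.0, -0.001, -0.001, -0.0], [0.001, 0.959, 0.284, -0.076], [0.0, 0.0, 0.0, 1.0]] yaw -0.3998365962448117 -0.17518666841622615
```

View pics/w1.png

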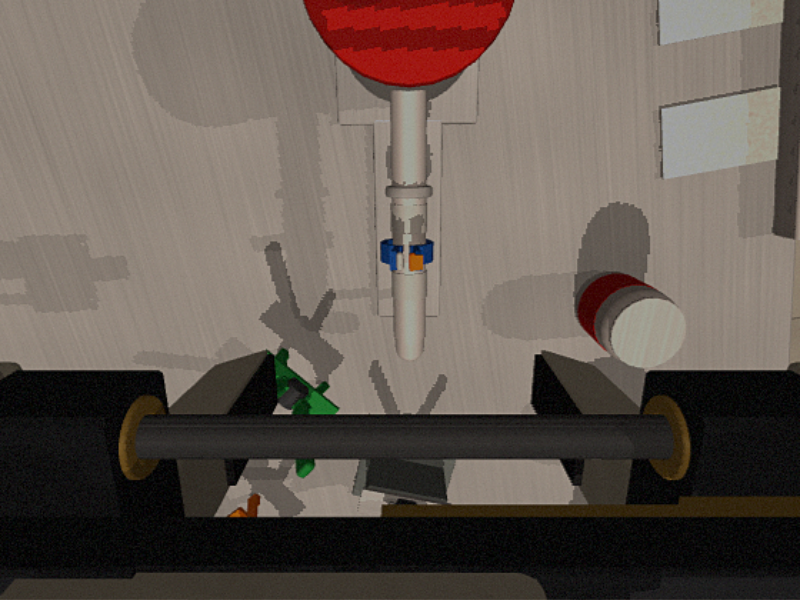

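View pics/w2.png

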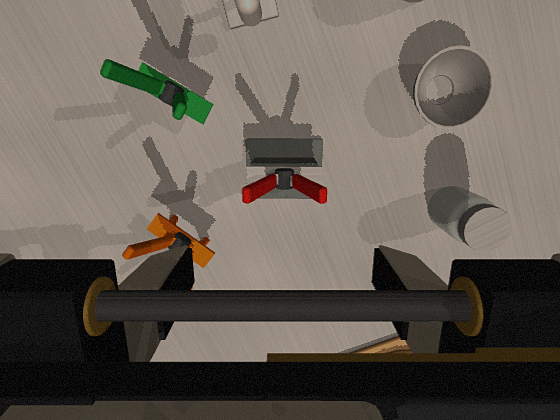

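The wrist views show both tool yaws well aligned. The pliers are at (246..326, 190), and the clip's orange-capped ear is at (417,262) in the 800×600 view, with the other ear (pale cap) beside it at about (402,258). Next I'll measure these points.

```bash
python3 - <<'E'
from h import *
d=np.load("pl1.npz");K,T=d["K"],d["T"]
b,m=blobs(d["color"],(0,150,60),(5,255,255),30);print(b)
b2,m2=blobs(d["color"],(174,150,60),(180,255,255),30);print(b2)
pts=[]
for a,c,(x,y,w,h) in b:
    if 150<y<220 and 230<x<340:
        ys,xs=np.nonzero(m[y:y+h,x:x+w]);xs+=x;ys+=y
        i=np.argmin(xs) if c[0]<285 else np.argmax(xs); u,v=xs[i],ys[i]
        pts.append(onz(K,T,u,v,.143));print(u,v,pts[-1].round(4))
A,B=sorted(pts,key=lambda p:p[0])
print("mid",((A+B)/2).round(4),"sep",np.linalg.norm(A-B),"yaw",np.arctan2(*(B-A)[[1,0]]))
# pliers pivot block centre
print("pivot px~(285,178)",onz(K,T,285,178,.072).round(4))
d=np.load("clip1.npz");K,T=d["K"],d["T"];im=d["color"]
b,m=blobs(im,(8,120,90),(22,255,255),8);b=[x for x in b if x[1][1]<220];print("or",b)
bb,_=blobs(im,(100,100,30),(130,255,255),5);print("bl",[x for x in bb if x[1][1]<220])
for x in b: print(onz(K,T,*x[1],.125).round(4))
for v in(110,160,235): # pipe edges
    row=im[v,255:320].astype(int).sum(1);g=np.diff(row);print(v,row.tolist())
cv2.imwrite("pics/z.png",np.hstack([cv2.resize(im[155:205,255:320],(520,400),interpolation=cv2.INTER_NEAREST)])[...,::-1])
E
```

```text
[(472, [258.3, 188.5], [242, 174, 35, 29]), (449, [309.9, 188.6], [292, 174, 35, 30])]
[]
242 189 [ 0.5037 -0.1712  0.143 ]
326 188 [ 0.5761 -0.2007  0.143 ]
mid [ 0.5399 -0.1859  0.143 ] sep 0.07812950054987551 yaw -0.3871166877014643
pivot px~(285,178) [ 0.5395 -0.1904  0.072 ]
or [(100, [290.7, 183.3], [286, 177, 10, 13])]
bl [(199, [272.6, 176.9], [267, 167, 15, 23]), (153, [296.4, 175.6], [287, 168, 16, 17])]
[0.5903 0.0601 0.125 ]
110 [416, 401, 370, 376, 375, 390, 168, 329, 430, 426, 393, 417, 419, 424, 445, 274, 265, 295, 235, 252, 316, 337, 356, 383, 407, 444, 447, 460, 478, 475, 476, 468, 471, 466, 480, 455, 452, 432, 446, 415, 385, 347, 292, 254, 277, 274, 446, 444, 432, 425, 431, 429, 450, 375, 326, 398, 401, 415, 389, 399, 410, 415, 406, 402, 411]
160 [417, 384, 367, 355, 361, 372, 382, 285, 338, 414, 423, 424, 436, 419, 426, 428, 426, 441, 310, 250, 206, 220, 228, 257, 260, 284, 289, 275, 458, 466, 464, 480, 337, 301, 328, 316, 314, 314, 296, 269, 379, 376, 313, 272, 417, 424, 421, 412, 407, 441, 433, 432, 440, 267, 397, 408, 405, 422, 416, 405, 409, 410, 415, 407, 404]
235 [398, 392, 397, 403, 405, 391, 398, 399, 409, 398, 402, 412, 415, 392, 382, 395, 395, 395, 401, 422, 361, 271, 328, 348, 378, 387, 424, 453, 448, 470, 475, 472, 478, 465, 467, 467, 454, 447, 430, 405, 374, 337, 263, 390, 397, 415, 401, 404, 403, 405, 409, 403, 387, 404, 414, 405, 407, 418, 405, 400, 397, 412, 421, 415, 421]
```

View pics/z.png

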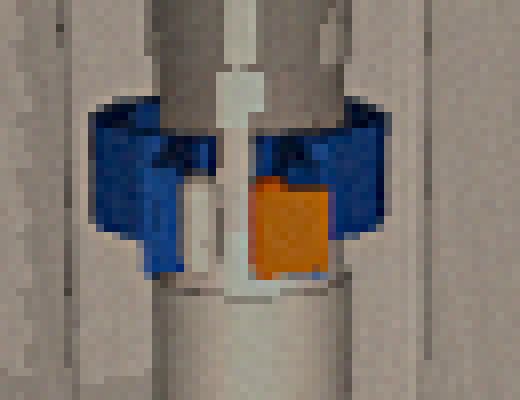

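The ears' lean is unclear from straight above, so I'll take one oblique look along the pipe before grasping.

```bash
python3 - <<'E'
from h import *
from plant import *
d=np.load("clip1.npz");K,T=d["K"],d["T"]
print("K",K.tolist());
for u,v in((286.5,235),(286.7,183)):print("pipe w",onz(K,T,u,v,.09).round(4))
yc=-.1752;dx=np.array([np.cos(yc),np.sin(yc),0]);dy=np.array([-dx[1],dx[0],0])
M=np.array(viewer.capture("wrist")["mount"]);clip=np.array([.583,.058,.115])
for p in(60,50,40,30):
    a=np.radians(p);x=np.cos(a)*np.array([0,0,-1])+np.sin(a)*dy
    Rm=np.stack([x,dx,np.cross(x,dx)],1); cam=clip-.23*(Rm@M[:3,2]); pos=cam-Rm@M[:3,3]
    rv=R.from_matrix(Rm).as_rotvec();q=planner.solve_ik(pos,rv);print(p,pos.round(3),None if q is None else np.round(q,2))
    if q is None: continue
    try: ctrl.move_pose(pos,rv)
    except ctrl.PlanningError as e: print(e);continue
    ctrl.pause(.3);st=get_state();c=viewer.capture("wrist");T=T_of(c,st)
    np.savez("clip2.npz",color=c["color"],K=c["K"],T=T);print(st["clock"],st["eef_pos"],proj(np.array(c["K"]),T,clip))
    cv2.imwrite("pics/c2.png",cv2.resize(c["color"][80:320,120:440],(800,600),interpolation=cv2.INTER_CUBIC)[...,::-1]);break
E
```

```text
K [[338.96229670532404, 0.0, 282.6645035192223], [0.0, 338.96229670532404, 208.55723655791394], [0.0, 0.0, 1.0]]
pipe w [ 0.5749 -0.0057  0.09  ]
pipe w [0.5855 0.0536 0.09  ]
60 [ 0.546 -0.152  0.225] [-0.61  0.75  1.59  0.91  1.48 -0.86]
5.6083 [ 0.5463915  -0.15205098  0.22648143] [281.87629595 210.43985398]
```

View pics/c2.png

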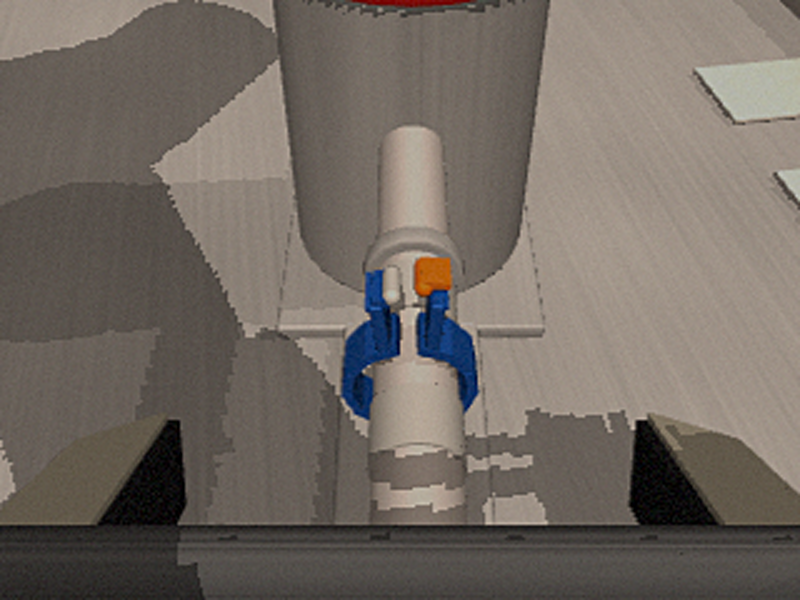

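The oblique view (2.5× crop) shows both ears nearly upright. The left ear's outer edge is at x≈366 and the right (orange-capped) one at ≈450, at row ~265-285. The band spans 342–478, so there is hardly any lean. Next I compute clip_mid and grasp the pliers.

```bash
python3 - <<'E'
from h import *
d=np.load("clip2.npz");K,T=d["K"],d["T"];e=np.load("clip1.npz")
f=lambda x,y:(120+x*.4,80+y*.4)
L=ray(K,T,*f(366,270));Rr=ray(K,T,*f(450,265))
# two-view: left ear top outer corner / orange top centre
w=lambda x,y:ray(e["K"],e["T"],255+x/8,155+y/8)
print("L top", cross(ray(K,T,*f(375,272)),w(165,175)))
print("orange far-right top",cross(ray(K,T,*f(450,258)),w(328,183)))
print("orange near-right top",cross(ray(K,T,*f(450,292)),w(328,278)))
print("orange near-left",cross(ray(K,T,*f(415,294)),w(252,278)))
for z in(.118,.125):print(z,onz(K,T,*f(366,288),z).round(4),onz(K,T,*f(450,292),z).round(4))
# pipe axis at band: use band extremes at z=.09 , rows ~ 380
print("band",onz(K,T,*f(342,380),.09).round(4),onz(K,T,*f(478,375),.09).round(4))
for y,a,b in((500,370,467),(420,372,466),(180,380,443)):print("pipe",onz(K,T,*f((a+b)/2,y),.1).round(4))
E
```

```text
L top (array([0.57686048, 0.06913208, 0.12590346]), np.float64(0.00014077014049152038))
orange far-right top (array([0.59643494, 0.06565993, 0.13103302]), np.float64(0.00039794843040043265))
orange near-right top (array([0.59424189, 0.05397134, 0.13001913]), np.float64(0.00013594418036877817))
orange near-left (array([0.58523943, 0.05543539, 0.12941478]), np.float64(4.32224770815576e-05))
0.118 [0.5744 0.0715 0.118 ] [0.5972 0.0658 0.118 ]
0.125 [0.5736 0.0643 0.125 ] [0.5954 0.0589 0.125 ]
band [0.565  0.0628 0.09  ] [0.605  0.0577 0.09  ]
pipe [0.5785 0.0129 0.1   ]
pipe [0.5832 0.0371 0.1   ]
pipe [0.6001 0.1413 0.1   ]
```

```bash
python3 - <<'E'
from h import *
from plant import *
yp=-.393;P=np.array([.5380,-.1909])
ctrl.move_pose([*P,.47],down(yp))
ctrl.movel([*P,.34],vel=.15); ctrl.pause(.2)
st=get_state();c=viewer.capture("wrist");cv2.imwrite("pics/g1.png",c["color"][...,::-1])
hit=ctrl.movel([*P,.282],vel=.05,contact_N=4)
st=get_state();print("hit",hit,st["clock"],np.round(st["eef_pos"],4),np.round(st["contact_force"],2))
if not hit:
    for n in(3,4,5):
        jaws.grab(n);ctrl.pause(.2);st=get_state();print(n,st["clock"],round(st["grip_width"],4),np.round(st["contact_force"],2),np.round(st["ft_torque"],3))
E
```

```text
hit False 9.1917 [ 0.5381 -0.191   0.2824] [ 0.69 -0.2   0.16]
3 9.7417 0.0805 [ 1.9  -0.61  1.57] [-0.055 -0.351 -0.024]
4 10.1583 0.0806 [ 2.6  -1.21  3.41] [-0.172 -0.444 -0.02 ]
5 10.5833 0.0789 [ 2.15 -0.55  5.01] [-0.165 -0.384  0.033]
```

View pics/g1.png

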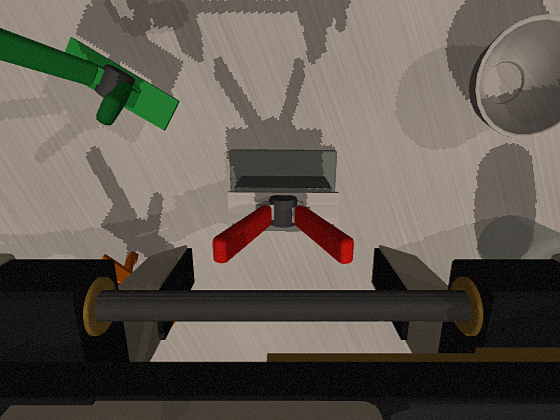

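The width of 80 mm fits the pads' upper edge touching the V about 76 mm above the pivot. The upward force is friction as the handles swing. I'll lift a little and watch the width.

```bash
python3 - <<'E'
from h import *
from plant import *
P=np.array([.5380,-.1909])
def s(t):
    st=get_state();print(t,round(st["clock"],2),"w",round(st["grip_width"],4),"z",round(st["eef_pos"][2],4),np.round(st["contact_force"],2),np.round(st["ft_torque"],3));return st
jaws.grab(5.5);s("5.5")
for z in(.286,.290,.297,.31):
    ctrl.movel([*P,z],vel=.04);ctrl.pause(.1);st=s("up")
c=viewer.capture("wrist");c2=viewer.capture("scene")
o=np.hstack([cv2.resize(c["color"][120:330,160:400],(400,350)),cv2.resize(c2["color"][120:270,160:330],(396,350),interpolation=cv2.INTER_CUBIC)])
cv2.imwrite("pics/l1.png",o[...,::-1])
E
```

```text
5.5 10.83 w 0.0779 z 0.2828 [ 1.03 -1.32  7.44] [-0.09  -0.23  -0.017]
up 11.18 w 0.064 z 0.286 [-2.4   1.15  5.24] [0.034 0.181 0.01 ]
up 11.53 w 0.0417 z 0.2897 [ 0.03 -0.67 -1.31] [ 0.045 -0.038 -0.064]
up 11.96 w 0.0392 z 0.297 [-0.26 -0.05 -0.48] [-0.057 -0.072 -0.01 ]
up 12.53 w 0.0382 z 0.3099 [-0.09  0.87 -1.95] [-0.048 -0.047 -0.003]
```

View pics/l1.png

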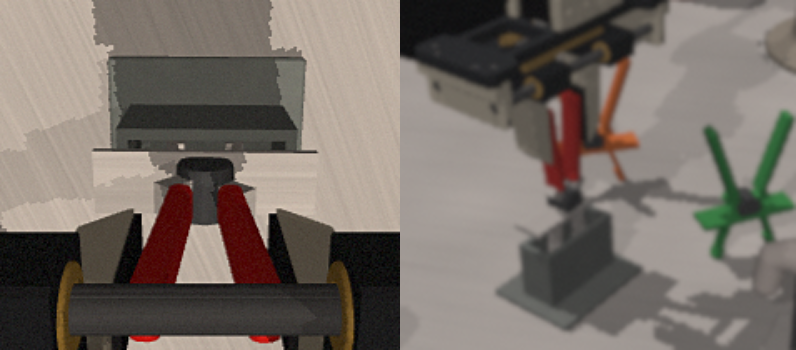

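The pliers are held and upright, but closed to 38 mm because friction reversed on lifting. I'll lower the grip force so the spring reopens them while the jaws are still guided by the holder.

```bash
python3 - <<'E'
from h import *
from plant import *
def s(t):
    st=get_state();print(t,round(st["clock"],2),"w",round(st["grip_width"],4),"z",round(st["eef_pos"][2],4),np.round(st["contact_force"],2),np.round(st["ft_torque"],3));return st
for n in(5,4.5,4.2,4,3.8):
    jaws.grab(n);ctrl.pause(.25);st=s(n)
    if st["grip_width"]>.060:break
c=viewer.capture("wrist");c2=viewer.capture("scene")
o=np.hstack([cv2.resize(c["color"][120:330,160:400],(400,350)),cv2.resize(c2["color"][120:270,160:330],(396,350),interpolation=cv2.INTER_CUBIC)])
cv2.imwrite("pics/l2.png",o[...,::-1])
E
```

```text
5 13.65 w 0.048 z 0.31 [-0.08  0.38 -1.94] [-0.05  -0.079  0.021]
4.5 14.67 w 0.0576 z 0.31 [ 0.31 -0.07 -1.19] [-0.052 -0.09   0.008]
4.2 15.58 w 0.0629 z 0.31 [-0.36  0.53 -1.39] [ 0.002 -0.066 -0.024]
```

```bash
python3 - <<'E'
from h import *
from plant import *
def s(t):
    st=get_state();print(t,round(st["clock"],2),"w",round(st["grip_width"],4),np.round(st["eef_pos"],4),np.round(st["contact_force"],2),np.round(st["ft_torque"],3));return st
P=np.array([.5380,-.1909]);Cm=np.array([.5844,.0613]);yc=-.17
jaws.grab(4.0);s("g")
ctrl.movel([*P,.50],vel=.12);s("up")
ctrl.movel([*Cm,.50],rot=down(yc),vel=.12);s("over")
ctrl.movel([*Cm,.425],vel=.1);ctrl.pause(.2);st=s("hover")
C={n:viewer.capture(n) for n in("scene","top","wrist")}
for n in C: np.savez(f"hov_{n}.npz",color=C[n]["color"],K=C[n]["K"],T=T_of(C[n],st))
o=np.hstack([cv2.resize(C["wrist"]["color"][100:340,160:400],(400,400)),cv2.resize(C["scene"]["color"][150:270,310:430],(400,400),interpolation=cv2.INTER_CUBIC)])
cv2.imwrite("pics/h1.png",o[...,::-1])
E
```

```text
g 16.33 w 0.0669 [ 0.538  -0.1909  0.31  ] [-0.52 -0.15 -2.21] [-0.043 -0.053 -0.012]
up 18.07 w 0.0666 [ 0.538  -0.1909  0.4992] [-0.76  0.43 -1.6 ] [-0.018 -0.024 -0.011]
over 20.35 w 0.0666 [0.5844 0.0608 0.5   ] [-1.02 -0.99 -1.91] [-0.027 -0.037  0.046]
hover 21.45 w 0.067 [0.5844 0.0613 0.4257] [-1.    0.13 -1.44] [-0.044 -0.024 -0.045]
```

View pics/h1.png

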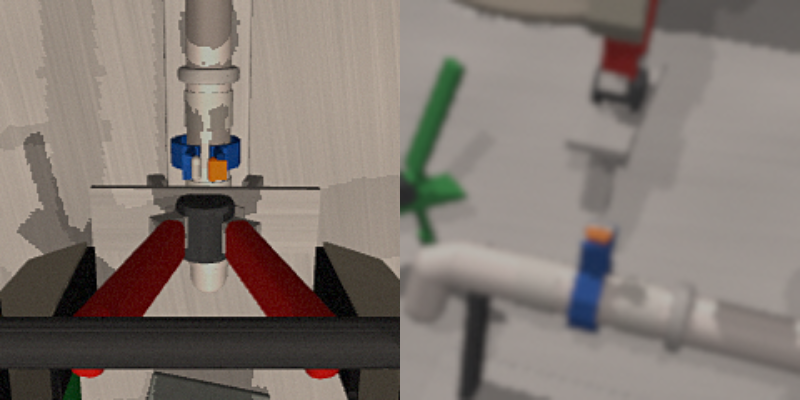

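The hover view shows the clip centred under the jaws: the ears are at ≈(205,165), between jaw shoulders at 157 and 253. In the scene half the jaws hang right above the orange ear. Next I check the hand-held height and along-pipe offset by projection.

```bash
python3 - <<'E'
from h import *
yc=-.17;dx=np.array([np.cos(yc),np.sin(yc),0]);dy=np.array([-dx[1],dx[0],0])
d=np.load("hov_scene.npz");K,T=d["K"],d["T"];C=np.array([.5844,.0613,0])
g=lambda z,y=0,x=0:proj(K,T,C+dy*y+dx*x+[0,0,z])
c=lambda p:(400+(p[0]-310)/.3,(p[1]-150)/.3)
pz=.4257-.216
print("pivot",c(g(pz)),"guard edges under +x end",c(g(pz-.01,-.013,.044)),c(g(pz-.01,.013,.044)))
for x in(.02,-.02):print("jaw bottom y-/+",x,c(g(pz-.056,-.006,x)),c(g(pz-.056,.006,x)))
print("ear top, +x ear",c(g(.125,-.007,.0105)),c(g(.125,.007,.0105)))
h=cv2.cvtColor(d["color"],cv2.COLOR_RGB2HSV)
w=np.load("hov_wrist.npz");K,T=w["K"],w["T"]
f=lambda p:((p[0]-160)/.6,(p[1]-100)/.6)
q=lambda z,y=0,x=0:f(proj(K,T,C+dy*y+dx*x+[0,0,z]))
print("W guard top far edge",q(pz-.006,.013,-.044),q(pz-.006,.013,.044),"near",q(pz-.006,-.013,-.044))
print("W ear tops far/near",q(.125,.007,-.0105),q(.125,-.007,-.0105),q(.125,.007,.0105),q(.125,-.007,.0105))
E
```

```text
pivot (np.float64(618.4857254598323), np.float64(79.80024177675385)) guard edges under +x end (np.float64(563.8581828454221), np.float64(140.03971009967833)) (np.float64(624.2968459076653), np.float64(152.91480064509568))
jaw bottom y-/+ 0.02 (np.float64(579.5582208353487), np.float64(203.57188983780998)) (np.float64(605.4231138390376), np.float64(209.44783515897979))
jaw bottom y-/+ -0.02 (np.float64(598.505686246493), np.float64(160.84825582548757)) (np.float64(623.2347248804001), np.float64(166.19394290430952))
ear top, +x ear (np.float64(574.6485076606943), np.float64(242.51057673258876)) (np.float64(603.6889352942233), np.float64(249.38173392289846))
W guard top far edge (np.float64(87.63817223836195), np.float64(189.93295186976601)) (np.float64(321.9233019386311), np.float64(189.5804250330792)) near (np.float64(91.64948185103493), np.float64(253.7904181129531))
W ear tops far/near (np.float64(184.11386329591664), np.float64(155.13405489558804)) (np.float64(184.4259167277621), np.float64(181.3406630037343)) (np.float64(225.1119537220156), np.float64(155.07290540835504)) (np.float64(224.86961218630674), np.float64(181.27993755977155))
```

The views agree to about 2 mm: the pliers hang about 3 mm lower in the hand than nominal, and the clip sits about 1.5 mm further along +y. I'll lower with a contact guard, then close in small force steps and watch the width.

```bash
python3 - <<'E'
from h import *
from plant import *
def s(t):
    st=get_state();print(t,round(st["clock"],2),"w",round(st["grip_width"]*1e3,2),np.round(st["eef_pos"],4),np.round(st["contact_force"],2));return st
G=[.5847,.0628]
ctrl.movel([*G,.425],vel=.05)
hit=ctrl.movel([*G,.3905],vel=.05,contact_N=3);ctrl.pause(.1);st=s(("down",hit))
if hit: raise SystemExit
wp=st["grip_width"]
for n in[4.5,5,5.5,6,7,8,9,9.5,10,10.5,11,11.5,12]:
    jaws.grab(n);ctrl.pause(.1);st=s(n);w=st["grip_width"]
    if n>=8 and wp-w>.0025: print("jump");break
    wp=w
E
```

```text
('down', False) 22.79 w 66.56 [0.5848 0.0628 0.3909] [-0.25 -0.3  -1.17]
4.5 23.59 w 57.1 [0.5847 0.0628 0.3905] [-0.32 -1.33 -2.08]
5 24.39 w 47.39 [0.5847 0.0628 0.3905] [-0.02 -0.39 -0.87]
5.5 24.75 w 41.71 [0.5847 0.0628 0.3904] [-0.13 -0.12 -1.06]
6 25.11 w 39.42 [0.5847 0.0628 0.3906] [ 0.14  0.69 -0.59]
7 25.49 w 34.04 [0.5848 0.0628 0.3907] [2.03 0.4  0.79]
8 25.81 w 32.42 [0.5848 0.0628 0.3907] [1.57 0.51 2.33]
9 26.12 w 31.69 [0.5847 0.0628 0.3907] [2.17 0.02 3.25]
9.5 26.44 w 31.33 [0.5847 0.0628 0.3907] [ 1.87 -1.12  5.07]
10 26.76 w 31.27 [0.5847 0.0628 0.3907] [ 1.76 -0.23  5.17]
10.5 27.07 w 31.23 [0.5847 0.0628 0.3908] [ 1.85 -1.11  5.25]
11 27.39 w 30.94 [0.5847 0.0628 0.3908] [ 1.58 -1.03  6.07]
11.5 27.71 w 30.44 [0.5847 0.0628 0.3908] [1.5  0.17 5.86]
12 28.02 w 29.99 [0.5848 0.0628 0.3909] [ 1.9  -0.32  6.88]
```

Contact came at about 41.7 mm, as predicted, and the resistance is now clear at 30 mm. I'll continue in small steps.

```bash
python3 - <<'E'
from h import *
from plant import *
def s(t):
    st=get_state();print(t,round(st["clock"],2),"w",round(st["grip_width"]*1e3,2),np.round(st["eef_pos"][2],4),np.round(st["contact_force"],2));return st
wp=get_state()["grip_width"]
for n in np.arange(12.4,16.1,.4):
    jaws.grab(float(n));st=s(round(n,1));w=st["grip_width"]
    if wp-w>.0015: print("jump");break
    wp=w
ctrl.pause(.15);s("end")
c=viewer.capture("wrist");cv2.imwrite("pics/s1.png",cv2.resize(c["color"][100:310,160:440],(560,420))[...,::-1])
E
```

```text
12.4 28.24 w 30.46 0.3909 [ 1.55 -0.14  6.1 ]
12.8 28.46 w 29.86 0.3909 [ 0.71 -0.2   6.31]
13.2 28.76 w 22.04 0.3904 [ 2.53 -1.1   2.96]
jump
end 28.91 w 22.46 0.3904 [ 2.02 -0.68  2.07]
```

The width jumped from 29.9 to 22.0 mm and then held, so the catch gave way. Now I'll release gently, rise and look at the ears.

```bash
python3 - <<'E'
from h import *
from plant import *
def s(t):
    st=get_state();print(t,round(st["clock"],2),"w",round(st["grip_width"]*1e3,2),np.round(st["eef_pos"],4),np.round(st["contact_force"],2),np.round(st["ft_torque"],3));return st
G=[.5847,.0628]
for n in(9,6,5,4.4,4.0):
    jaws.grab(n);s(n)
ctrl.pause(.2)
ctrl.movel([*G,.425],vel=.05);ctrl.pause(.15);st=s("up")
c=viewer.capture("wrist");d=viewer.capture("scene")
o=np.hstack([cv2.resize(c["color"][100:340,160:400],(400,400)),cv2.resize(d["color"][150:270,310:430],(400,400),interpolation=cv2.INTER_CUBIC)])
cv2.imwrite("pics/s2.png",o[...,::-1])
E
```

```text
9 29.23 w 25.05 [0.5846 0.0628 0.3899] [ 0.9  -0.13 -1.82] [-0.044 -0.747  0.002]
6 29.98 w 29.58 [0.5847 0.0628 0.3905] [-0.34 -0.   -2.21] [ 0.023 -0.068  0.026]
5 30.77 w 48.17 [0.5847 0.0628 0.3905] [ 0.99 -0.29 -1.66] [-0.013 -0.062 -0.036]
4.4 31.55 w 59.32 [0.5847 0.0628 0.3905] [-0.18  0.32 -0.99] [ 0.016 -0.073  0.018]
4.0 32.31 w 67.14 [0.5847 0.0628 0.3905] [-0.17  0.2  -2.08] [-0.03  -0.141  0.016]
up 33.5 w 66.5 [0.5847 0.0628 0.4246] [-0.18 -0.28 -0.87] [ 0.011 -0.097 -0.045]
```

View pics/s2.png

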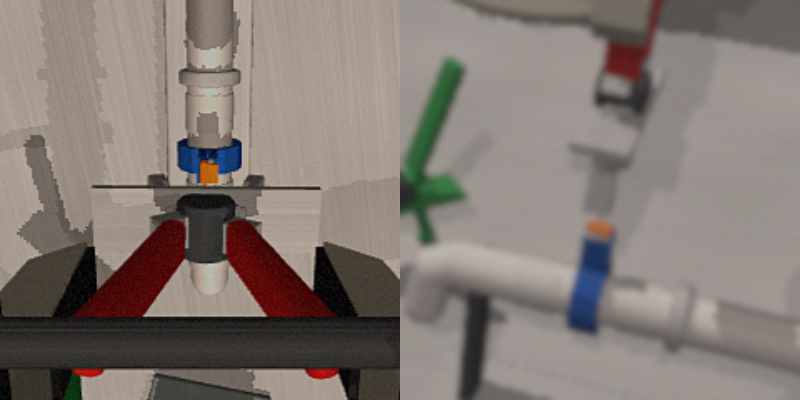

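The clip is shut: the ears now overlap under the orange cap at (208,172), and the band kept its place. The pliers sit in the hand as before, so I return them to the pick pose.

```bash
python3 - <<'E'
from h import *
from plant import *
def s(t):
    st=get_state();print(t,round(st["clock"],2),"w",round(st["grip_width"]*1e3,2),np.round(st["eef_pos"],4),np.round(st["contact_force"],2),np.round(st["ft_torque"],3));return st
G=[.5847,.0628];P=[.5380,-.1909]
ctrl.movel([*G,.50],vel=.12)
ctrl.movel([*P,.50],rot=down(-.393),vel=.12);s("over")
ctrl.movel([*P,.35],vel=.12);ctrl.pause(.15);s("above")
hit=ctrl.movel([*P,.279],vel=.04,contact_N=3);st=s(("ins",hit))
c=viewer.capture("wrist");np.savez("ins.npz",color=c["color"],K=c["K"],T=T_of(c,st))
E
```

```text
over 36.67 w 66.6 [ 0.5381 -0.1905  0.5001] [ 0.67  0.32 -0.99] [-0.092 -0.096 -0.023]
above 38.23 w 66.65 [ 0.5381 -0.1909  0.3506] [-0.26  0.69 -0.73] [-0.039 -0.044 -0.01 ]
('ins', True) 39.77 w 80.36 [ 0.5382 -0.191   0.2819] [-0.01  0.64  2.76] [-0.045 -0.145  0.061]
```

```bash
python3 - <<'E'
from h import *
from plant import *
def s(t):
    st=get_state();print(t,round(st["clock"],2),"w",round(st["grip_width"]*1e3,2),np.round(st["eef_pos"],4),np.round(st["contact_force"],2));return st
P=[.5380,-.1909]
jaws.open_gripper();ctrl.pause(.2);s("open")
ctrl.movel([*P,.34],vel=.06);ctrl.movel([*P,.47],vel=.15);ctrl.pause(.3);st=s("up")
c=viewer.capture("wrist");t=viewer.capture("scene")
b,m=blobs(c["color"],(0,150,60),(5,255,255),30);print(b,"| before [258.3,188.5],[309.9,188.6]")
b,m=blobs(t["color"],(0,170,40),(4,255,255));print([x for x in b if 180<x[1][0]<260],"| before [237.5,186.2],[219.3,197.1]")
o=np.hstack([cv2.resize(c["color"][60:300,160:400],(400,400)),cv2.resize(t["color"][130:270,170:310],(400,400),interpolation=cv2.INTER_CUBIC)])
cv2.imwrite("pics/e1.png",o[...,::-1])
E
```

```text
open 40.48 w 91.89 [ 0.5378 -0.1908  0.2809] [-0.49 -1.11 -0.55]
up 42.92 w 91.68 [ 0.538  -0.1909  0.4695] [-0.15 -0.01  0.39]
[(475, [258.1, 188.2], [242, 174, 35, 29]), (465, [309.9, 188.3], [292, 174, 35, 29])] | before [258.3,188.5],[309.9,188.6]
[(226, [237.6, 186.2], [232, 170, 12, 35]), (94, [219.5, 197.4], [212, 185, 16, 27])] | before [237.5,186.2],[219.3,197.1]
```

View pics/e1.png

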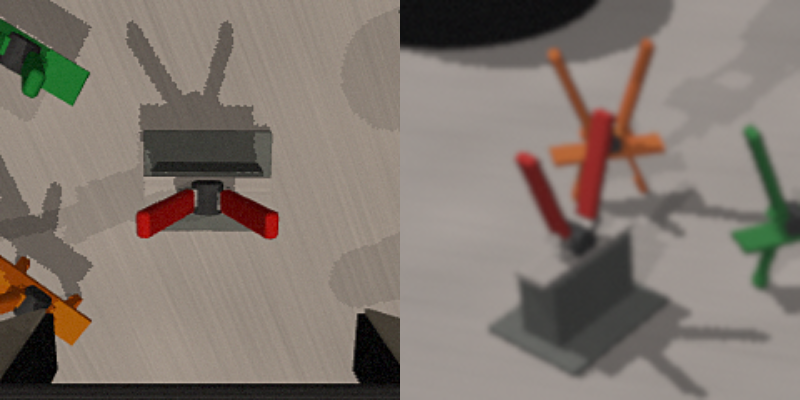

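The pliers are back in the holder, with their handle blobs within 0.3 px of where they started in both views, and the gripper is clear.

```bash
python3 -c "
from plant import ticket
print(ticket.close_job())"
```

```text
the job is handed in; nothing more can be done
None
```

The red pliers are back in their holder, the clip looks snapped shut, and I handed the job in at about 43 s of the 64 s allowed. No verdict is reported on hand-in.

- **Clip:** I closed the handles in small force steps. At 13.2 N the handle width dropped suddenly from 29.9 to 22.0 mm and then held. By my lever estimate about 17 N would have crushed the clip. There is no sensor on the ears, so the actual force at the snap wasn't measured. A view afterwards showed the two ears overlapping under the orange cap.
- **Pliers:** They seated at the height where I picked them up. The handles are within 0.3 px of their starting position in both the wrist and scene views. The gripper is open and well clear.
- **Bystanders:** The arm did not go near the shaker, bowl or can, but I did not re-measure where they stand.
- **Disagreements:** On the first lift the pliers closed to 38 mm instead of the planned few millimetres, because friction on the handles reversed; lowering the grip force reopened them. They also hung about 3 mm lower in the hand than nominal, and I allowed for that. Position estimates from the different views agreed to about 2 to 3 mm.

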